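Sleeve the lap spindle and lock it

TASK

Take the brass sleeve off its slanted peg and slide it over the lapping machine's upright spindle, guiding it down in the gripper until it sits fully home on the flange before you let go. Then swing the spindle-lock lever until it points at the red-marked notch, neither short of it nor past it, and let go. Leave the grey sleeve and the small tin on the machine where they are.

Things in the scene. Friction and masses are not known exactly. Their poses are not given: they have to be found in the camera images.
- brass_sleeve: Brass tube, the one to fit: outer diameter 46 mm, bore 33 mm, 70 mm long, open at both ends, about 0.45 kg. Origin at the centre of its lower end, z along its bore, out of the upper end. Starts on either of the rack's two slanted pegs, leaning about 35 degrees from vertical with its upper end towards the robot; draw it off along its own axis, at least 45 mm.
- brass_sleeve_mid (a point): Centre of the brass sleeve, on its bore axis, half way along (35 mm from either end).
- grey_sleeve: Grey plastic tube of the same size on the other peg, 120 mm away along the rack; leave it. Origin and axes as for the brass sleeve.
- rack: Fixed wooden sleeve rack, 160 x 250 mm on the bench. Origin under its centre, x away from the robot, y along the row of pegs. A blue board slanted 35 degrees (its middle 60 mm above the bench) carries two black pegs at y = +60 and -60 mm, square to the board, 29 mm in diameter and 40 mm long. Each sleeve stands on the board with its peg inside.
- machine: Fixed green lapping machine, a box 240 (x) x 280 (y) mm with its top deck 70 mm above the bench. Origin under its centre, x away from the robot at yaw 0. The spindle stands at x = 30, y = 75 mm; the lever pivot at x = 50, y = -50 mm; a small tin stands at x = 85, y = -112 mm.
- spindle_seat (a point): Centre of the upper face of the steel flange (72 mm diameter), 85 mm above the bench, where the sleeve's lower end must rest; z is up along the spindle. A seated sleeve reaches 70 mm above it.
- spindle_top (a point): Top centre of the upright steel spindle, 82 mm above the flange and 167 mm above the bench; the spindle is 30 mm in diameter, its last 8 mm tapers to 18 mm. The sleeve has 1.5 mm play all round.
- lock_lever (a joint): Angle of the horizontal lever about its upright pivot, rad; grows anticlockwise seen from above; stops at -0.1 and 1.3. Black notches at 0.1 and 0.5, the red-marked notch at 0.9. It starts between -0.05 and 0.4. Held by friction only: it moves at about 3 N on the grip, stays where it is left, and has no snap at the notches.
- lever_grip (a point): On the axis of the lever's upright black grip (24 mm diameter cylinder, 55 mm tall, from 90 to 145 mm above the bench), 120 mm above the bench and 110 mm out from the pivot. The lever arm, 11 mm wide, lies below with its top 96 mm above the bench.
- lever_pivot (a point): On the lever's upright pivot axis, 120 mm above the bench, level with lever_grip.
- red_notch (a point): Where lever_grip stands when the lever points straight at the red-marked notch (120 mm above the bench). A red stripe on the deck below shows it.
- compound_tin: Loose tin, 44 mm diameter, 40 mm tall, on the machine's deck. Origin under its centre.
Not all that is in view belongs to the job. There is more than one size of the brass_sleeve; the job needs the largest.

How it is judged:
On the way, in this order (a step that is already met when the one before it is completed fails the run):
1. the brass sleeve is fully home on the flange while the gripper still holds it (horizontal distance between brass_sleeve_mid and spindle_seat below 0.004 m and z of brass_sleeve_mid in the frame of spindle_seat between 0.031 and 0.039 m and angle between the z axis of brass_sleeve and the z axis of spindle_seat, either way round below 0.06 rad and contact force between the fingers and brass_sleeve above 1 N), for 0.1 s.
2. the lever points at the red-marked notch (0.82 to 0.98 rad), the sleeve still home (horizontal distance between brass_sleeve_mid and spindle_seat below 0.004 m and z of brass_sleeve_mid in the frame of spindle_seat between 0.031 and 0.039 m and angle between the z axis of brass_sleeve and the z axis of spindle_seat, either way round below 0.06 rad and value of joint lock_lever between 0.82 and 0.98 rad), for 0.2 s.
At the end, for the whole second after the job is handed in: The brass sleeve rests on the spindle, released: within 4 mm of the spindle axis, lower end within 4 mm of the flange, upright within 0.06 rad. The lever rests within 0.08 rad of the red notch (0.9). Grey sleeve and tin are within 20 mm of where they were (all of step 2 and velocity of joint lock_lever between -0.05 and 0.05 rad/s and linear speed of brass_sleeve below 0.02 m/s); the robot touches nothing.
It fails at once if the grey sleeve is moved more than 20 mm (distance of grey_sleeve from where it was at the start of the episode above 0.02 m).
It fails at once if the tin is moved more than 20 mm (distance of compound_tin from where it was at the start of the episode above 0.02 m).
It also fails if it takes over 54 s, if anything falls off the work surface, if the arm or the gripper's body presses on something with over 40 N, if the wrist force passes 120 N, or if a joint passes its speed limit or range.

ROBOT

A 6-joint arm with a two-finger parallel gripper is mounted at the origin on the work surface. World frame = base frame: x ahead of the robot, y to its left, z up, the work surface at z = 0. Lengths are in m, angles in rad, forces in N, time in s.
With the tool pointing down it reaches from about 0.425 to 0.95 m from the base axis. Payload 14.7 kg.
Tool frame: the origin (TCP) lies between the finger pads; the fingertips stand 14 mm ahead of it and the grasp point (between the pads) lies 5 mm behind it; z points along the fingers, y is the line along which they close (so a half turn about z gives the same grasp; the last joint's range is limited). The gripper opens to 85 mm and grips with 20 to 120 N. Pads are 22 mm wide; open, the fingers measure 114 mm over their backs; the gripper's body (76 mm by 85 mm) begins 54 mm behind the grasp point. The pads swing forward as they close: fully open they stand 13 mm farther back than shut.
Start: joints at [1.262, 0.48, 1.596, -0, 1.065, -0.047], TCP at [0.168, 0.628, 0.245] pointing down, gripper open.
Joint ranges: [-2.75, 2.75], [-0.82, 2.05], [0.23, 2.67], [-1.56, 4.7], [0.09, 2.69], [-2.92, 2.92]. Speed limits (rad/s): [1.89, 1.89, 2.39, 3.01, 3.01, 3.01].

INTERFACE

Orientations are given as a unit quaternion [x, y, z, w].
In Python, from cell import arm gives the robot as it stands.
- The arm moves only by the tool jog_arm, never from a script. Its argument "deltas" is a list of rows, each a list of 7 numbers: the finger opening in m, from 0 to 0.0854, then the shift along the tool's x, y, z in m, then the turn, a rotation vector about the tool's x, y, z in rad. A call has 1 to 12 rows; each row is the pose to reach, as a shift and turn from the pose commanded when the call began, along the tool's axes at that moment; what a row does not reach only later rows make up. A row lasts 1/8 s, in which the tool goes at most 62.5 mm and 10.7 degrees, less where a joint would pass 70% of its speed; a pose out of reach is approached as far as the arm can. A call with a gripper value outside its range is refused whole. The fingers move at their own pace and stop on an object; "grip_force" is the grip in N (left out, the last holds). Time passes only in rows, so rows that repeat a pose let the fingers close. It gives the time, the measured TCP pose, the force, the opening and the grip force at its end, in the units of the state.
- arm.get_obs(): the state, without advancing time (a new reading comes with each control period).
- arm.grab_frame(name): name is "scene" or "side" or "wrist"; returns (picture, depth): 384x512x3 uint8, red, green, blue; 384x512 float32, m along the optical axis (not along the pixel's ray), 0 where there is no reading.
- arm.calibration(name): a dict with "fovy" (degrees; the focal length in pixels is half the picture's height over the tangent of half this angle, whatever the lens; pixels are square), "cx", "cy" (the principal point, pixels), "distortion" ([k1, k2, p1, p2, k3] as OpenCV has them; the pictures are not rectified), "extrinsics" (4x4, takes a point from world to camera coordinates); the wrist camera has in their place "mount" (4x4, takes a point from camera to tool coordinates, whose origin is the TCP and whose axes are the flange's). Camera axes: x right, y down, z forward; pixel columns grow to the right and rows downward; lengths in m; the calibration is good to about 2 mm. A picture is of the moment at which its call begins: read the wrist's pose just before it. calibration takes no time and is no camera call.
- arm.finish_job(): hands the job in; it is judged then, once.
The state is a dict: "time": time; "joints": joint angles; "qvel": joint speeds; "joint_torque": joint torques, N m; "ee_pos": TCP position; "tool_rot": TCP orientation; "wrist_force": force on the tool from outside, world axes, zero at the start; "torque": the same for the moment, N m; "gripper_width": finger opening in m; "grip_force": force on a finger pad.
Only numpy, scipy, OpenCV 4.12 (cv2) and the standard library are available. Lean on these libraries where they do the work, as an engineer would, in place of code of your own. Each camera call takes 0.05 s, during which the arm holds its last target. There are 200 camera calls.

## Working session

There is one attempt and no reset: what is moved stays moved. The work goes in short steps, Python scripts to look and compute and a tool call to move; the robot and the scene stay as the last step left them, time stands still between calls to the robot, and variables do not carry over. Pictures are saved under pics/ and viewed, at most 10 in all, crops included, and the job is handed in when it is done.

Besides the shell and the picture viewer there is one more tool, called after "Emit:" as name(argument=value, ...), one argument or row to a line, values as JSON. jog_arm: Moves the arm, as the interface text tells. Its arguments: {"type":"object","properties":{"deltas":{"type":"array","items":{"type":"array","items":{"type":"number"}}},"grip_force":{"type":"number"}},"required":["deltas"]}

```bash
mkdir -p pics; cat > h.py <<'E'
import numpy as np,cv2,json
from cell import arm
from scipy.spatial.transform import Rotation as R
def snap(n,tag):
    o=arm.get_obs(); p,d=arm.grab_frame(n); cv2.imwrite(f'pics/{tag}.png',p[:,:,::-1]); np.savez(f'pics/{tag}.npz',p=p,d=d,pos=o['ee_pos'],q=o['tool_rot'],n=n)
def cloud(tag):
    z=np.load(f'pics/{tag}.npz'); c=arm.calibration(str(z['n'])); d=z['d']; h,w=d.shape
    f=h/2/np.tan(np.radians(c['fovy'])/2); K=np.array([[f,0,c['cx']],[0,f,c['cy']],[0,0,1.]])
    uv=np.stack(np.meshgrid(np.arange(w),np.arange(h)),-1).reshape(-1,1,2).astype(float)
    n=cv2.undistortPoints(uv,K,np.array(c['distortion'],float)).reshape(h,w,2)
    P=np.dstack([n*d[...,None],d])
    if 'mount' in c:
        M=np.array(c['mount']); T=np.eye(4);T[:3,:3]=R.from_quat(z['q']).as_matrix();T[:3,3]=z['pos']; M=T@M
    else: M=np.linalg.inv(np.array(c['extrinsics']))
    W=P@M[:3,:3].T+M[:3,3]; W[d==0]=np.nan
    return z['p'],W
E
python3 - <<'E'
from h import *
snap('scene','s0');snap('side','d0')
print(arm.get_obs())
for n in('scene','side'): print(np.linalg.inv(np.array(arm.calibration(n)['extrinsics'])).round(3))
a=cv2.imread('pics/s0.png');b=cv2.imread('pics/d0.png')
E
```

```text
{'time': 0.1, 'joints': array([ 1.26241023e+00,  4.80785324e-01,  1.59679708e+00,  1.40703116e-05,
        1.06510679e+00, -4.66256752e-02]), 'qvel': array([ 0.00088038, -0.0013996 , -0.00065369, -0.00014424,  0.00178118,
        0.00049853]), 'joint_torque': array([ 7.81224044e-04, -9.52250576e+01, -4.31044364e+01,  2.29156240e-04,
        5.09632286e-03,  4.73143359e-05]), 'ee_pos': array([0.1680933 , 0.62752719, 0.24473119]), 'tool_rot': array([ 1.30510237e-01,  9.91446810e-01, -5.38565055e-04, -1.02866326e-04]), 'wrist_force': array([-0.23586732, -0.23444939,  0.23696454]), 'torque': array([-0.01252664,  0.00527782,  0.04799275]), 'grip_force': 0.0, 'gripper_width': 0.0854707039180479}
[[ 0.75   0.479 -0.457  1.082]
 [ 0.662 -0.551  0.509 -0.567]
 [-0.008 -0.684 -0.73   0.952]
 [ 0.     0.     0.     1.   ]]
[[-0.947 -0.161  0.279  0.272]
 [-0.322  0.488 -0.811  0.754]
 [-0.005 -0.858 -0.514  0.594]
 [ 0.     0.     0.     1.   ]]
```

View pics/s0.png

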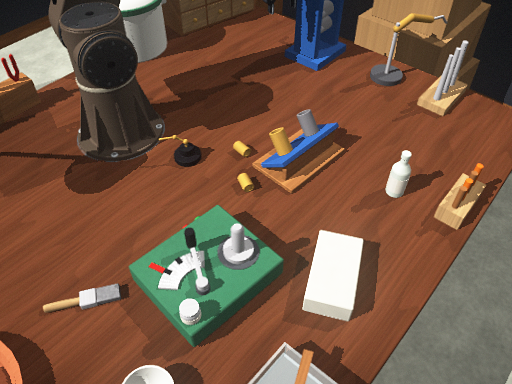

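View pics/d0.png

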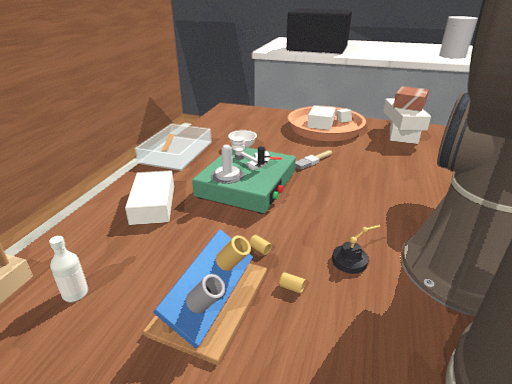

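The scene shows the brass sleeve on the near peg (281,140), the grey one at (307,122), and small brass decoys lying at (242,148) and (246,182). The spindle is at (237,240), the lever grip at (190,238), the pivot at (202,285), the red stripe at (157,268) and the tin at (190,312). In the side view the brass sleeve is at (233,255), the grey at (206,293) and the spindle at (227,160).

```bash
cat > m.py <<'E'
from h import *
from scipy.optimize import least_squares
def box(tag,u0,u1,v0,v1):
    p,W=cloud(tag); return p[v0:v1,u0:u1].reshape(-1,3).astype(float),W[v0:v1,u0:u1].reshape(-1,3)
def rep(n,X): print(n,len(X),np.median(X,0).round(4),np.percentile(X,[2,98],axis=0).round(4).tolist())
boxes={'s0':dict(brass=(265,297,122,158),grey=(293,322,105,138),mach=(125,290,200,350)),'d0':dict(brass=(212,254,232,276),grey=(184,228,272,316),mach=(190,302,138,212))}
for t,b in boxes.items():
    c,W=box(t,*b['brass']); hsv=cv2.cvtColor(c.astype(np.uint8)[None],cv2.COLOR_RGB2HSV)[0]
    m=(hsv[:,0]>15)&(hsv[:,0]<32)&(hsv[:,1]>120)&(W[:,2]>.06); B=W[m]; rep(t+' brass',B); np.save(f'pics/B{t}.npy',B)
    c,W=box(t,*b['grey']); m=(np.ptp(c,axis=1)<25)&(W[:,2]>.06); rep(t+' grey',W[m]); np.save(f'pics/G{t}.npy',W[m])
    p,W=cloud(t); hs=cv2.cvtColor(p,cv2.COLOR_RGB2HSV); u0,u1,v0,v1=b['mach']
    S=np.zeros(p.shape[:2],bool);S[v0:v1,u0:u1]=1
    m=S&(abs(W[...,2]-.07)<.006)&(hs[...,1]>90)&(hs[...,0]>60)&(hs[...,0]<95); D=W[m]; rep(t+' deck',D)
    print(' rect',cv2.minAreaRect(D[:,:2].astype(np.float32)*1000))
    m=S&(W[...,2]>.1)&(W[...,2]<.156+.02)
    X=W[m]; C=p[m]
    g=C.max(1)<60; rep(t+' grip',X[g])
    r=S&((hs[...,0]<8)|(hs[...,0]>172))&(hs[...,1]>150)&(abs(W[...,2]-.07)<.008); rep(t+' red',W[r])
    l=~g; rep(t+' metal>100',X[l]); 
    k=X[l]; k=k[k[:,2]>.15]; rep(t+' spindletop',k)
    bl=(hs[...,0]>100)&(hs[...,0]<125)&(hs[...,1]>150)&(W[...,2]>.01)&(W[...,2]<.13)&(W[...,0]<.9); rep(t+' blue',W[bl]); 
    q=W[bl]; q=q[np.linalg.norm(q-np.median(q,0),axis=1)<.16]; n=np.linalg.svd(q-q.mean(0),full_matrices=False)[2][2]; n*=np.sign(n[2]); print(' board normal',n.round(3),'yaw',np.degrees(np.arctan2(n[1],n[0])).round(1),'tilt',np.degrees(np.arccos(n[2])).round(1),q.mean(0).round(3))
E
python3 m.py
```

```text
s0 brass 398 [0.5042 0.209  0.1064] [[0.4645, 0.1969, 0.0731], [0.5302, 0.2382, 0.1326]]
s0 grey 365 [0.5121 0.3284 0.1054] [[0.4736, 0.3172, 0.0733], [0.5398, 0.3575, 0.1331]]
s0 deck 6844 [ 0.6281 -0.2188  0.0695] [[0.5001, -0.3421, 0.0656], [0.735, -0.0712, 0.073]]
 rect ((615.9342651367188, -203.71363830566406), (279.5881042480469, 240.84054565429688), 84.90373229980469)
s0 grip 166 [ 0.5732 -0.2042  0.1346] [[0.5599, -0.2107, 0.1016], [0.5799, -0.1922, 0.1469]]
s0 red 82 [ 0.5404 -0.2885  0.0724] [[0.5228, -0.2969, 0.069], [0.5578, -0.2795, 0.0751]]
s0 metal>100 726 [ 0.6652 -0.2566  0.1109] [[0.5766, -0.3382, 0.1003], [0.7064, -0.1241, 0.1674]]
s0 spindletop 145 [ 0.6555 -0.1353  0.1628] [[0.64, -0.1459, 0.1503], [0.6654, -0.1195, 0.1686]]
s0 blue 2251 [0.2549 0.7342 0.0686] [[0.1539, 0.1554, 0.0134], [0.5718, 0.8951, 0.1236]]
 board normal [ 0.69  -0.135  0.711] yaw -11.1 tilt 44.7 [0.226 0.78  0.057]
d0 brass 642 [0.4897 0.2393 0.1028] [[0.4618, 0.2056, 0.0662], [0.5224, 0.2463, 0.1285]]
d0 grey 956 [0.4963 0.3567 0.1055] [[0.4673, 0.3249, 0.0658], [0.5324, 0.3654, 0.132]]
d0 deck 526 [ 0.5948 -0.1763  0.0676] [[0.4898, -0.3261, 0.0644], [0.7328, -0.0563, 0.0699]]
 rect ((609.201416015625, -196.9326171875), (274.8814697265625, 236.2627716064453), 84.37818908691406)
d0 grip 78 [ 0.5605 -0.1886  0.1214] [[0.5522, -0.1934, 0.1015], [0.5708, -0.1842, 0.1413]]
d0 red 15 [ 0.5446 -0.2886  0.0695] [[0.5236, -0.2924, 0.0681], [0.5589, -0.2813, 0.0706]]
d0 metal>100 306 [ 0.6449 -0.1221  0.1292] [[0.5519, -0.3185, 0.1007], [0.6939, -0.1135, 0.1656]]
d0 spindletop 66 [ 0.6442 -0.1209  0.1593] [[0.6335, -0.1348, 0.1506], [0.6591, -0.1135, 0.1658]]
d0 blue 329 [0.5171 0.3862 0.0584] [[0.4875, 0.2389, 0.0342], [0.5691, 0.4073, 0.0916]]
 board normal [-0.547  0.068  0.835] yaw 172.9 tilt 33.4 [0.52  0.356 0.059]
```

```bash
cat > f.py <<'E'
from h import *
from scipy.optimize import least_squares
def fit(X,yaw0=172.9):
    # params: point on axis at mid (3), yaw, tilt ; lateral radius 23 or 16.5, ends
    def ax(p): return np.array([np.sin(p[4])*np.cos(p[3]),np.sin(p[4])*np.sin(p[3]),np.cos(p[4])])
    def res(p):
        a=ax(p); v=X-p[:3]; t=v@a; r=np.linalg.norm(v-np.outer(t,a),axis=1)
        d=np.stack([np.hypot(r-.023,np.maximum(abs(t)-.035,0)),np.hypot(r-.0165,np.maximum(abs(t)-.035,0)),np.hypot(t-.035,np.maximum(abs(r-.01975)-.00325,0))])
        return np.append(d.min(0),[(p[3]-np.radians(yaw0))*.1,(p[4]-np.radians(35))*.1])
    s=least_squares(res,np.append(X.mean(0)+[.01,0.01,-.01],[np.radians(yaw0),np.radians(35)]),loss='soft_l1',f_scale=.0015)
    return s.x[:3],np.degrees(s.x[3:]),ax(s.x),np.median(abs(s.fun))
if __name__=='__main__':
    L=[]
    for n in 'BG':
        S=[np.load(f'pics/{n}{t}.npy') for t in('s0','d0')]
        for X in S+[np.vstack(S)]: 
            r=fit(X); print(n,[np.round(x,4) for x in r])
    for t in('s0','d0'):
        p,W=cloud(t); q=W.reshape(-1,3); q=q[(np.hypot(q[:,0]-.65,q[:,1]+.129)<.024)&(q[:,2]>.1)&(q[:,2]<.157)]
        s=least_squares(lambda c:np.hypot(q[:,0]-c[0],q[:,1]-c[1])-.015,[.65,-.129],loss='soft_l1',f_scale=.001); print(t,'spindle',len(q),s.x.round(4),np.median(abs(s.fun)).round(4))
        q=W.reshape(-1,3);c=p.reshape(-1,3); q=q[(np.hypot(q[:,0]-.567,q[:,1]+.198)<.03)&(q[:,2]>.103)&(q[:,2]<.142)&(c.max(1)<70)]
        s=least_squares(lambda c:np.hypot(q[:,0]-c[0],q[:,1]-c[1])-.012,[.567,-.198],loss='soft_l1',f_scale=.001); print(t,'grip',len(q),s.x.round(4),np.median(abs(s.fun)).round(4))
E
python3 f.py
```

```text
B [array([0.5008, 0.2209, 0.097 ]), array([173.8088,  36.0641]), array([-0.5853,  0.0635,  0.8084]), np.float64(0.0014)]
B [array([0.4939, 0.222 , 0.0922]), array([175.5628,  34.7428]), array([-0.5682,  0.0441,  0.8217]), np.float64(0.0005)]
B [array([0.4992, 0.2243, 0.095 ]), array([176.4739,  35.3031]), array([-0.5768,  0.0355,  0.8161]), np.float64(0.0016)]
G [array([0.5072, 0.3408, 0.095 ]), array([174.7876,  33.3173]), array([-0.547 ,  0.0499,  0.8356]), np.float64(0.0015)]
G [array([0.5019, 0.3416, 0.0925]), array([175.3612,  34.9311]), array([-0.5707,  0.0463,  0.8198]), np.float64(0.0004)]
G [array([0.5067, 0.3437, 0.096 ]), array([175.8091,  37.0888]), array([-0.6014,  0.0441,  0.7977]), np.float64(0.0015)]
s0 spindle 194 [ 0.6503 -0.1306] 0.0006
s0 grip 100 [ 0.5667 -0.1981] 0.0008
d0 spindle 175 [ 0.6484 -0.1303] 0.0009
d0 grip 76 [ 0.5628 -0.1993] 0.0009
```

```bash
cat > g.py <<'E'
from h import *
def tilt(yaw,t):
    a=np.array([np.sin(t)*np.cos(yaw),np.sin(t)*np.sin(yaw),np.cos(t)]); z=-a; y=np.array([-np.sin(yaw+np.pi),np.cos(yaw+np.pi),0]); return np.column_stack([np.cross(y,z),y,z])
def delta(p,Rm):
    o=arm.get_obs(); R0=R.from_quat(o['tool_rot'])
    print('t',round(o['time'],2),'pos',o['ee_pos'].round(4),'d',R0.inv().apply(np.array(p)-o['ee_pos']).round(4).tolist(),(R0.inv()*R.from_matrix(Rm)).as_rotvec().round(4).tolist(),'w',round(o['gripper_width'],4),'F',o['wrist_force'].round(1))
E
python3 - <<'E'
from g import *
yaw,t=np.radians(176.3),np.radians(35); M=tilt(yaw,t); a=-M[:,2]; m=np.array([.497,.222,.0935])
print(a); delta(m+a*.15,M); print(arm.calibration('wrist')['mount'])
E
```

```text
[-0.57238088  0.03701421  0.81915204]
t 0.1 pos [0.1681 0.6275 0.2447] d [-0.3383, -0.3234, 0.0287] [-0.0613, -0.609, -0.1907] w 0.0855 F [-0.2 -0.2  0.2]
[[ 1.41633887e-04 -9.62582264e-01 -2.70989603e-01  6.89607127e-02]
 [ 9.99999983e-01  1.03602447e-04  1.54648026e-04  4.48097827e-04]
 [-1.20786261e-04 -2.70989620e-01  9.62582262e-01 -1.28768404e-01]
 [ 0.00000000e+00  0.00000000e+00  0.00000000e+00  1.00000000e+00]]
```

Emit:
jog_arm(
  deltas=[
    [0.0854,-0.338,-0.323,0.0,-0.061,-0.609,-0.191],
    [0.0854,-0.338,-0.323,0.0,-0.061,-0.609,-0.191],
    [0.0854,-0.338,-0.323,0.0,-0.061,-0.609,-0.191],
    [0.0854,-0.338,-0.323,0.0,-0.061,-0.609,-0.191],
    [0.0854,-0.338,-0.323,0.029,-0.061,-0.609,-0.191],
    [0.0854,-0.338,-0.323,0.029,-0.061,-0.609,-0.191],
    [0.0854,-0.338,-0.323,0.029,-0.061,-0.609,-0.191],
    [0.0854,-0.338,-0.323,0.029,-0.061,-0.609,-0.191],
    [0.0854,-0.338,-0.323,0.029,-0.061,-0.609,-0.191],
    [0.0854,-0.338,-0.323,0.029,-0.061,-0.609,-0.191],
    [0.0854,-0.338,-0.323,0.029,-0.061,-0.609,-0.191],
  ],
  grip_force=60,
)

```text
time: 1.48
ee_pos: [0.4109, 0.2295, 0.2164]
tool_rot: [0.03, 0.953, -0.009, 0.301]
wrist_force: [-0.2, -0.3, 0.2]
gripper_width: 0.0853
grip_force: 0.0
```

```bash
python3 - <<'E'
from g import *
snap('wrist','w1')
yaw,t=np.radians(176.3),np.radians(35); M=tilt(yaw,t); a=-M[:,2]; m=np.array([.497,.222,.0935])
delta(m+a*.15,M)
p,W=cloud('w1'); hs=cv2.cvtColor(p,cv2.COLOR_RGB2HSV)
k=(hs[...,0]>15)&(hs[...,0]<32)&(hs[...,1]>120)&(np.linalg.norm(W-m,axis=2)<.06)&(W[...,2]>.06)
from f import fit
X=W[k]; print(len(X)); print(fit(X,176)); np.save('pics/Bw1.npy',X)
E
```

```text
t 1.52 pos [0.4108 0.2295 0.2164] d [-0.0003, -0.0019, 0.0003] [0.0019, 0.0004, 0.0009] w 0.0851 F [0.3 0.3 0.4]
1983
(array([0.49587782, 0.22153375, 0.09366996]), array([176.33684784,  35.02101078]), array([-0.57270431,  0.03666529,  0.81894165]), np.float64(0.0002871307426455978))
```

View pics/w1.png

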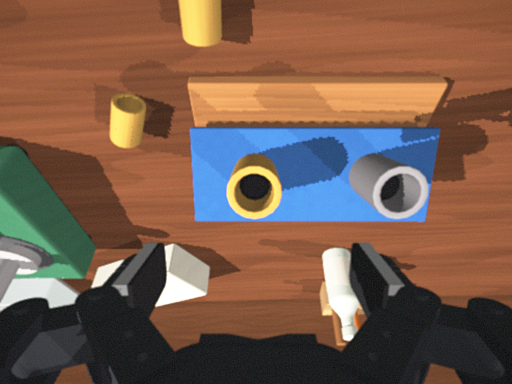

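The wrist view shows the brass rim centred at (254,190) on the board and the grey one at (403,192). The brass fit residual is 0.3 mm, and the axis matches the 35° lean.

```bash
python3 - <<'E'
from g import *
yaw,t=np.radians(176.3),np.radians(35); M=tilt(yaw,t); a=-M[:,2]; m=np.array([.4959,.2215,.0937])
delta(m+a*.010,M)
E
```

```text
t 1.52 pos [0.4108 0.2295 0.2164] d [0.0005, -0.0028, 0.1395] [0.0019, 0.0004, 0.0009] w 0.0851 F [0.3 0.3 0.4]
```

Emit:
jog_arm(
  deltas=[
    [0.0854,0.0005,-0.0028,0.04,0.002,0,0.001],
    [0.0854,0.0005,-0.0028,0.08,0.002,0,0.001],
    [0.0854,0.0005,-0.0028,0.11,0.002,0,0.001],
    [0.0854,0.0005,-0.0028,0.13,0.002,0,0.001],
    [0.0854,0.0005,-0.0028,0.1395,0.002,0,0.001],
    [0.07,0.0005,-0.0028,0.1395,0.002,0,0.001],
    [0.055,0.0005,-0.0028,0.1395,0.002,0,0.001],
    [0.03,0.0005,-0.0028,0.1395,0.002,0,0.001],
    [0.03,0.0005,-0.0028,0.1395,0.002,0,0.001],
    [0.03,0.0005,-0.0028,0.1395,0.002,0,0.001],
    [0.03,0.0005,-0.0028,0.1395,0.002,0,0.001],
  ],
  grip_force=60,
)

```text
time: 2.9
ee_pos: [0.4997, 0.2345, 0.1412]
tool_rot: [0.041, 0.958, -0.033, 0.281]
wrist_force: [16.1, -42.7, 44.4]
gripper_width: 0.0303
grip_force: 33.1
```

```bash
python3 - <<'E'
from g import *
snap('wrist','w2');snap('side','d2')
o=arm.get_obs();print(o)
cv2.imwrite('pics/c2.png',np.hstack([cv2.imread('pics/w2.png'),cv2.resize(cv2.imread('pics/d2.png')[170:340,140:290],(339,384))])[:,:800])
E
```

```text
{'time': 3.0, 'joints': array([ 0.63646142,  0.43234414,  2.28057765, -1.56202978,  0.39829261,
        0.62455449]), 'qvel': array([-0.0015288 , -0.00126673,  0.00048656,  0.00117935,  0.00133782,
        0.00089922]), 'joint_torque': array([ 24.93502557, -47.05823064, -17.76719213,   0.21012065,
       -18.48122299,   1.1197551 ]), 'ee_pos': array([0.49972214, 0.23449857, 0.14115408]), 'tool_rot': array([ 0.04057243,  0.9582398 , -0.03298067,  0.28114523]), 'wrist_force': array([ 16.53950062, -43.83127957,  44.64809601]), 'torque': array([-7.54281446, -5.74460895, -2.91370407]), 'grip_force': 33.090511187911034, 'gripper_width': 0.030336509917273487}
```

View pics/c2.png

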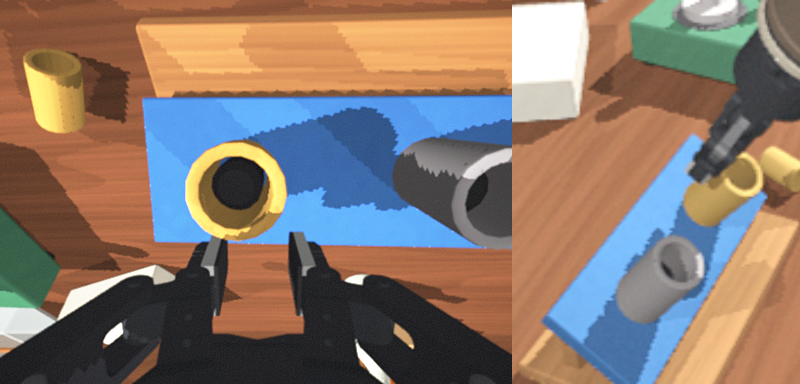

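The picture shows the fingers closed on empty space beyond the far side of the sleeve rim (235,190). Joint 4 hit its -1.56 limit because the wrist flips at that tilt. The sleeve is still on its peg. I'll back out along the tool axis and regrasp with less tool tilt.

Emit:
jog_arm(
  deltas=[
    [0.0303,0,0,-0.04,0,0,0],
    [0.0303,0,0,-0.08,0,0,0],
    [0.0303,0,0,-0.11,0,0,0],
    [0.0303,0,0,-0.135,0,0,0],
    [0.0303,0,0,-0.135,0,0,0],
  ],
)

```text
time: 3.62
ee_pos: [0.4243, 0.2505, 0.2526]
tool_rot: [0.038, 0.96, -0.027, 0.276]
wrist_force: [-0.1, 0.0, 0.3]
gripper_width: 0.0301
grip_force: 0.0
```

```bash
python3 - <<'E'
from g import *
print(arm.get_obs()['joints'].round(3))
yaw=np.radians(176.3);m=np.array([.4959,.2215,.0937]); a=-tilt(yaw,np.radians(35))[:,2]
for T in (10,):
    M=tilt(yaw,np.radians(T)); delta(m+a*.013+M[:,2]*(.005-.15),M)
E
```

```text
[ 0.782  0.149  2.261 -0.919  0.563  0.044]
t 3.62 pos [0.4243 0.2505 0.2526] d [-0.0316, -0.0232, 0.0272] [-0.037, 0.3872, -0.0101] w 0.0301 F [-0.1  0.   0.3]
```

Emit:
jog_arm(
  deltas=[
    [0.0854,-0.0316,-0.0232,0.0,-0.037,0.387,-0.01],
    [0.0854,-0.0316,-0.0232,0.0,-0.037,0.387,-0.01],
    [0.0854,-0.0316,-0.0232,0.0272,-0.037,0.387,-0.01],
    [0.0854,-0.0316,-0.0232,0.0272,-0.037,0.387,-0.01],
    [0.0854,-0.0316,-0.0232,0.0272,-0.037,0.387,-0.01],
  ],
)

```text
time: 4.25
ee_pos: [0.4655, 0.2216, 0.2445]
tool_rot: [0.035, 0.996, -0.005, 0.086]
wrist_force: [-0.4, -0.1, -0.3]
gripper_width: 0.0852
grip_force: 0.0
```

```bash
python3 - <<'E'
from g import *
from f import fit
snap('wrist','w3'); snap('side','d3')
print(arm.get_obs()['joints'].round(3))
yaw=np.radians(176.3);m=np.array([.4959,.2215,.0937])
p,W=cloud('w3'); hs=cv2.cvtColor(p,cv2.COLOR_RGB2HSV)
k=(hs[...,0]>15)&(hs[...,0]<32)&(hs[...,1]>120)&(np.linalg.norm(W-m,axis=2)<.06)&(W[...,2]>.06)
print(k.sum(),fit(W[k],176))
a=-tilt(yaw,np.radians(35))[:,2]
M=tilt(yaw,np.radians(10)); delta(m+a*.013+M[:,2]*.005,M)
E
```

```text
[ 0.45   0.226  2.018 -0.132  0.754 -0.963]
2391 (array([0.49384568, 0.22139374, 0.09505393]), array([176.78958285,  41.48005158]), array([-0.66131974,  0.03709413,  0.74918638]), np.float64(0.00029616857249141135))
t 4.35 pos [0.4635 0.2218 0.2444] d [-0.0004, 0.0027, 0.1473] [-0.0059, -0.0014, -0.0031] w 0.0851 F [-0.5 -0.1 -0.3]
```

```bash
cat > b.py <<'E'
from g import *
from f import fit
def brass(tag,m,R=.06,yaw=176):
    p,W=cloud(tag); hs=cv2.cvtColor(p,cv2.COLOR_RGB2HSV)
    k=(hs[...,0]>15)&(hs[...,0]<32)&(hs[...,1]>120)&(np.linalg.norm(W-m,axis=2)<R)&(W[...,2]>.06)
    r=fit(W[k],yaw); print(tag,k.sum(),[np.round(x,4) for x in r]); return r
E
python3 - <<'E'
from b import *
snap('wrist','w4'); m=np.array([.4959,.2215,.0937])
r=brass('w4',m); brass('d3',m)
M=tilt(np.radians(176.3),np.radians(10)); delta(r[0]+r[2]*.013+M[:,2]*.005,M)
E
```

```text
w4 2353 [array([0.4939, 0.2214, 0.0951]), array([176.8637,  41.5535]), array([-0.6623,  0.0363,  0.7483]), np.float64(0.0003)]
d3 660 [array([0.4919, 0.229 , 0.0931]), array([176.4959,  40.148 ]), array([-0.6436,  0.0394,  0.7644]), np.float64(0.001)]
t 4.4 pos [0.463  0.2222 0.2446] d [0.0022, 0.0019, 0.1465] [-0.0055, -0.0015, -0.0018] w 0.0852 F [ 0.  -0.3  0.1]
```

Emit:
jog_arm(
  deltas=[
    [0.0854,0.002,0.002,0.04,-0.005,-0.001,-0.002],
    [0.0854,0.002,0.002,0.08,-0.005,-0.001,-0.002],
    [0.0854,0.002,0.002,0.11,-0.005,-0.001,-0.002],
    [0.0854,0.002,0.002,0.13,-0.005,-0.001,-0.002],
    [0.0854,0.002,0.002,0.146,-0.005,-0.001,-0.002],
    [0.0854,0.002,0.002,0.146,-0.005,-0.001,-0.002],
  ],
)

```text
time: 5.15
ee_pos: [0.4861, 0.2232, 0.1004]
tool_rot: [0.031, 0.996, -0.002, 0.086]
wrist_force: [-0.4, 0.2, 0.4]
gripper_width: 0.0854
grip_force: 0.0
```

```bash
python3 - <<'E'
from g import *
r0=np.array([.4939,.2214,.0951]);a=np.array([-.6623,.0363,.7483])
M=tilt(np.radians(176.3),np.radians(10)); delta(r0+a*.013+M[:,2]*.005,M);print(arm.get_obs()['joints'].round(3))
E
```

```text
t 5.15 pos [0.4861 0.2232 0.1004] d [-0.0001, -0.0014, 0.0005] [0.0012, -0.0021, 0.0022] w 0.0854 F [-0.4  0.2  0.4]
[ 0.427  0.477  2.11  -0.202  0.41  -0.902]
```

Reached cleanly. Now close.

Emit:
jog_arm(
  deltas=[
    [0.06,0,-0.0014,0,0,0,0],
    [0.035,0,-0.0014,0,0,0,0],
    [0.035,0,-0.0014,0,0,0,0],
    [0.035,0,-0.0014,0,0,0,0],
    [0.035,0,-0.0014,0,0,0,0],
  ],
  grip_force=60,
)

```text
time: 5.78
ee_pos: [0.4873, 0.2218, 0.1021]
tool_rot: [0.032, 0.996, -0.002, 0.087]
wrist_force: [-2.3, -0.8, 10.2]
gripper_width: 0.0447
grip_force: 59.2
```

```bash
python3 - <<'E'
from g import *
o=arm.get_obs(); a=-tilt(np.radians(176.3),np.radians(35))[:,2]
R0=R.from_quat(o['tool_rot']); delta(o['ee_pos']+a*.055,R0.as_matrix());delta(o['ee_pos']+a*.055+[0,0,.06],R0.as_matrix())
E
```

```text
t 5.78 pos [0.4873 0.2218 0.1021] d [0.0232, 0.0002, -0.0499] [0.0, 0.0, 0.0] w 0.0447 F [-2.3 -0.8 10.2]
t 5.78 pos [0.4873 0.2218 0.1021] d [0.0128, 0.0003, -0.1089] [0.0, 0.0, 0.0] w 0.0447 F [-2.3 -0.8 10.2]
```

Emit:
jog_arm(
  deltas=[
    [0.035,0.004,0,-0.009,0,0,0],
    [0.035,0.008,0,-0.018,0,0,0],
    [0.035,0.013,0,-0.027,0,0,0],
    [0.035,0.017,0,-0.036,0,0,0],
    [0.035,0.021,0,-0.045,0,0,0],
    [0.035,0.025,0,-0.054,0,0,0],
    [0.035,0.025,0,-0.08,0,0,0],
    [0.035,0.02,0,-0.14,0,0,0],
    [0.035,0.02,0,-0.17,0,0,0],
    [0.035,0.02,0,-0.17,0,0,0],
  ],
  grip_force=80,
)

```text
time: 7.02
ee_pos: [0.4386, 0.2251, 0.2675]
tool_rot: [0.031, 0.996, -0.001, 0.089]
wrist_force: [-0.3, 0.1, -5.3]
gripper_width: 0.044
grip_force: 83.5
```

```bash
python3 - <<'E'
from b import *
o=arm.get_obs();M=R.from_quat(o['tool_rot']).as_matrix();g=o['ee_pos']-M[:,2]*.005
snap('wrist','w5');snap('scene','s5');snap('side','d5')
a=-tilt(np.radians(176.3),np.radians(35))[:,2]
for t in('w5','s5','d5'):
    try:
        r=brass(t,g-a*.013,.055); print('tool frame: axis',(M.T@r[2]).round(4),'mid',(M.T@(r[0]-o['ee_pos'])).round(4))
    except Exception as e: print(t,e)
delta(o['ee_pos'],M); print(arm.get_obs()['joints'].round(3))
cv2.imwrite('pics/c5.png',np.hstack([cv2.imread('pics/w5.png')[:,100:400],cv2.imread('pics/s5.png')[30:230,180:430].repeat(2,0).repeat(2,1)[:384]]))
E
```

```text
w5 8213 [array([0.4457, 0.2251, 0.2603]), array([176.1385,  41.7534]), array([-0.6644,  0.0448,  0.746 ]), np.float64(0.0003)]
tool frame: axis [ 0.5238  0.0062 -0.8518] mid [-0.0056  0.0004  0.0084]
s5 362 [array([0.4473, 0.225 , 0.2578]), array([176.8436,  36.9711]), array([-0.6005,  0.0331,  0.7989]), np.float64(0.0013)]
tool frame: axis [ 0.451  -0.0012 -0.8925] mid [-0.0068  0.0004  0.011 ]
d5 563 [array([0.4444, 0.2314, 0.2562]), array([177.4807,  37.0913]), array([-0.6025,  0.0265,  0.7977]), np.float64(0.0011)]
tool frame: axis [ 0.4528 -0.0079 -0.8916] mid [-0.0032  0.0066  0.0121]
t 7.17 pos [0.4373 0.2242 0.264 ] d [-0.0018, 0.001, -0.0033] [-0.0032, -0.0053, 0.0004] w 0.0438 F [-0.1  0.4 -5.1]
[ 0.475  0.168  2.037 -0.122  0.792 -0.953]
```

View pics/c5.png

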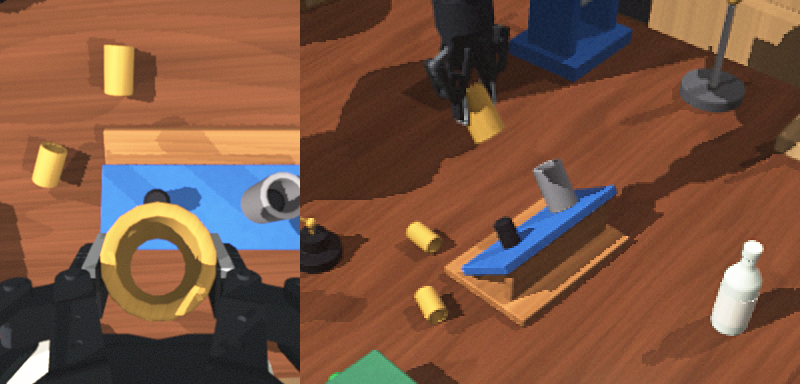

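The grasp is good: the wrist picture shows the bore at (160,265) between the pads, and the scene view shows the peg empty and the grey sleeve untouched. Next I move to a hover 60 mm beyond the spindle with the sleeve upright.

```bash
python3 - <<'E'
from g import *
ax=np.array([.5238,.006,-.8518]); mid=np.array([-.0058,.0004,.008])
M=tilt(np.radians(169),-np.arctan2(ax[0],-ax[2])); print(M@ax)
delta(np.array([.71,-.14,.255])-M@mid,M)
E
```

```text
[0.00114485 0.00588976 0.99996484]
t 7.17 pos [0.4373 0.2242 0.264 ] d [-0.2901, -0.3466, 0.0491] [-0.0238, 0.7223, 0.1296] w 0.0438 F [-0.1  0.4 -5.1]
```

Emit:
jog_arm(
  deltas=[
    [0.035,-0.06,-0.07,0.01,-0.005,0.15,0.026],
    [0.035,-0.1,-0.12,0.017,-0.01,0.3,0.05],
    [0.035,-0.145,-0.173,0.025,-0.015,0.4,0.07],
    [0.035,-0.19,-0.225,0.033,-0.018,0.52,0.09],
    [0.035,-0.235,-0.28,0.04,-0.02,0.62,0.11],
    [0.035,-0.27,-0.32,0.045,-0.0238,0.7,0.125],
    [0.035,-0.29,-0.3466,0.049,-0.0238,0.7223,0.13],
    [0.035,-0.29,-0.3466,0.049,-0.0238,0.7223,0.13],
    [0.035,-0.29,-0.3466,0.049,-0.0238,0.7223,0.13],
    [0.035,-0.29,-0.3466,0.049,-0.0238,0.7223,0.13],
    [0.035,-0.29,-0.3466,0.049,-0.0238,0.7223,0.13],
  ],
)

```text
time: 8.55
ee_pos: [0.7094, -0.1389, 0.2661]
tool_rot: [0.092, 0.958, 0.026, -0.271]
wrist_force: [-0.2, 0.5, -4.3]
gripper_width: 0.0437
grip_force: 83.5
```

```bash
cat > sp.py <<'E'
from b import *
def spin(t,lo=.1,hi=.157):
    p,W=cloud(t); q=W.reshape(-1,3); q=q[(np.hypot(q[:,0]-.65,q[:,1]+.13)<.026)&(q[:,2]>lo)&(q[:,2]<hi)]
    s=least_squares(lambda c:np.hypot(q[:,0]-c[0],q[:,1]-c[1])-.015,[.65,-.129],loss='soft_l1',f_scale=.001); print(t,'spindle',len(q),s.x.round(4),np.median(abs(s.fun)).round(4))
    q=W.reshape(-1,3); q=q[(np.hypot(q[:,0]-s.x[0],q[:,1]-s.x[1])<.02)&(q[:,2]>.164)&(q[:,2]<.172)]; 
    if len(q): print(' top',len(q),np.median(q,0).round(4))
from scipy.optimize import least_squares
E
python3 - <<'E'
from sp import *
o=arm.get_obs();M=R.from_quat(o['tool_rot']).as_matrix()
print(o['ee_pos'],o['joints'].round(3),o['qvel'].round(3))
snap('wrist','w6')
spin('w6')
import f
m=np.array([.71,-.14,.255])
p,W=cloud('w6'); hs=cv2.cvtColor(p,cv2.COLOR_RGB2HSV)
k=(hs[...,0]>15)&(hs[...,0]<32)&(hs[...,1]>120)&(np.linalg.norm(W-m,axis=2)<.055); X=W[k]
from scipy.optimize import least_squares
def ax(p): v=np.array([p[3],p[4],1]);return v/np.linalg.norm(v)
def res(p):
    a=ax(p); v=X-p[:3]; t=v@a; r=np.linalg.norm(v-np.outer(t,a),axis=1); e=np.maximum(abs(t)-.035,0)
    return np.stack([np.hypot(r-.023,e),np.hypot(r-.0165,e),np.hypot(t-.035,np.maximum(abs(r-.01975)-.00325,0))]).min(0)
s=least_squares(res,[*m,0,0],loss='soft_l1',f_scale=.0015); print(k.sum(),s.x.round(4),np.median(abs(s.fun)),'tool',(M.T@ax(s.x)).round(4),(M.T@(s.x[:3]-o['ee_pos'])).round(4))
E
```

```text
[ 0.70936866 -0.1389167   0.26611717] [-0.227  0.923  0.816 -0.019  1.953 -1.608] [ 0.001 -0.008 -0.004  0.     0.002 -0.001]
w6 spindle 3 [ 0.6499 -0.1307] 0.0
 top 445 [ 0.6497 -0.1308  0.1669]
8213 [ 0.7098 -0.1386  0.2561 -0.001   0.0056] 0.00027776388089502044 tool [ 0.5249  0.0064 -0.8511] [-0.0055  0.0004  0.0083]
```

View pics/w6.png

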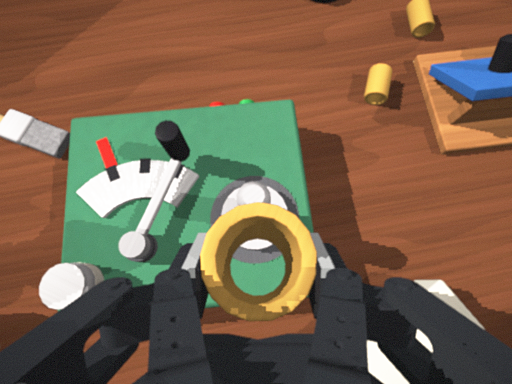

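The wrist view shows the held sleeve's rim at (258,262) and the spindle top at (253,193). The grip top is at (168,135), the pivot at (137,245), the red stripe at (106,152) and the tin at (68,287).

```bash
cat > tgt.py <<'E'
from g import *
ax=np.array([.5249,.0064,-.8511]); ax/=np.linalg.norm(ax); mid=np.array([-.0055,.0004,.0083])
M=tilt(np.radians(169),-np.arctan2(ax[0],-ax[2]))
M=R.align_vectors([[0,0,1]],[M@ax])[0].as_matrix()@M
S=np.array([.6499,-.1307])
def go(zmid): delta(np.array([*S,zmid])-M@mid,M)
E
python3 - <<'E'
from tgt import *
go(.22);go(.19)
p,W=cloud('w6'); hs=cv2.cvtColor(p,cv2.COLOR_RGB2HSV); Z=W[...,2]
r=((hs[...,0]<8)|(hs[...,0]>172))&(hs[...,1]>150)&(abs(Z-.07)<.006)&(W[...,1]<-.2); q=W[r]; print('red',len(q),np.median(q,0).round(4),np.percentile(q,[1,99],axis=0).round(4).tolist())
vv,uu=np.mgrid[:384,:512]
for n,(u,v,h,lo,hi) in dict(grip=(172,140,30,.142,.15),pivot=(137,245,22,.098,.13)).items():
    k=(abs(uu-u)<h)&(abs(vv-v)<h)&(Z>lo)&(Z<hi); q=W[k]; print(n,k.sum(),q.mean(0).round(4),(np.percentile(q,[1,99],axis=0)).round(4).tolist(), cv2.minEnclosingCircle((q[:,:2]*1000).astype(np.float32)))
E
```

```text
t 8.6 pos [ 0.7094 -0.139   0.2665] d [0.0324, -0.0037, 0.0627] [-0.0049, 0.0025, -0.0022] w 0.044 F [-0.3  1.  -4.4]
t 8.6 pos [ 0.7094 -0.139   0.2665] d [0.0167, -0.0037, 0.0883] [-0.0049, 0.0025, -0.0022] w 0.044 F [-0.3  1.  -4.4]
red 339 [ 0.5398 -0.2885  0.0723] [[0.5206, -0.2979, 0.0702], [0.5578, -0.2784, 0.074]]
grip 430 [ 0.5667 -0.1991  0.1449] [[0.5557, -0.21, 0.1423], [0.5767, -0.1884, 0.1466]] ((565.8665161132812, -199.39810180664062), 11.774530410766602)
pivot 560 [ 0.6594 -0.2562  0.1011] [[0.647, -0.2687, 0.0986], [0.6715, -0.2441, 0.1028]] ((659.2028198242188, -256.7325744628906), 13.318181991577148)
```

Emit:
jog_arm(
  deltas=[
    [0.035,0.0324,-0.0037,0.0627,-0.005,0.0025,-0.002],
    [0.035,0.0324,-0.0037,0.0627,-0.005,0.0025,-0.002],
    [0.035,0.0324,-0.0037,0.0627,-0.005,0.0025,-0.002],
    [0.035,0.0324,-0.0037,0.0627,-0.005,0.0025,-0.002],
  ],
)

```text
time: 9.1
ee_pos: [0.6507, -0.1318, 0.2308]
tool_rot: [0.092, 0.958, 0.029, -0.27]
wrist_force: [0.3, 0.4, -3.7]
gripper_width: 0.0439
grip_force: 83.4
```

```bash
python3 - <<'E'
from tgt import *
snap('wrist','w7')
go(.22); go(.15);go(.12)
from sp import spin; spin('w7')
E
```

```text
t 9.15 pos [ 0.6508 -0.1319  0.2306] d [0.0009, 0.0005, 0.0013] [0.0003, 0.0023, -0.0009] w 0.044 F [ 0.6 -0.1 -4.2]
t 9.15 pos [ 0.6508 -0.1319  0.2306] d [-0.0357, 0.0001, 0.061] [0.0003, 0.0023, -0.0009] w 0.044 F [ 0.6 -0.1 -4.2]
t 9.15 pos [ 0.6508 -0.1319  0.2306] d [-0.0514, -0.0001, 0.0865] [0.0003, 0.0023, -0.0009] w 0.044 F [ 0.6 -0.1 -4.2]
w7 spindle 0 [ 0.65  -0.129] nan
 top 876 [ 0.6509 -0.1308  0.1668]
  return _methods._mean(a, axis=axis, dtype=dtype,
  ret = ret.dtype.type(ret / rcount)
```

View pics/w7.png

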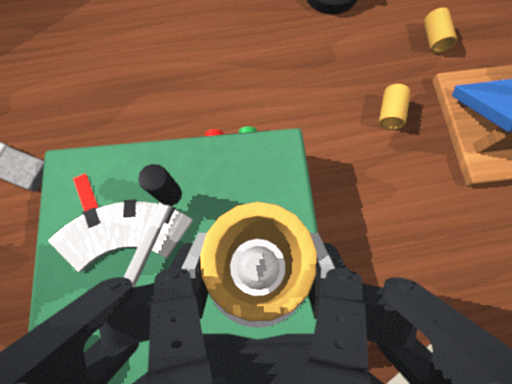

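The spindle tip at (257,263) is centred in the sleeve bore at (258,262). I'm lowering onto it.

Emit:
jog_arm(
  deltas=[
    [0.035,0.0004,0.0005,0.001,0,0.002,-0.001],
    [0.035,-0.005,0.0005,0.01,0,0.002,-0.001],
    [0.035,-0.01,0.0004,0.0187,0,0.002,-0.001],
    [0.035,-0.015,0.0003,0.0268,0,0.002,-0.001],
    [0.035,-0.02,0.0003,0.035,0,0.002,-0.001],
    [0.035,-0.025,0.0002,0.0432,0,0.002,-0.001],
    [0.035,-0.03,0.0001,0.0513,0,0.002,-0.001],
    [0.035,-0.035,0.0001,0.0595,0,0.002,-0.001],
    [0.035,-0.036,0.0001,0.061,0,0.002,-0.001],
  ],
)

```text
time: 10.28
ee_pos: [0.6486, -0.1311, 0.1581]
tool_rot: [0.091, 0.957, 0.03, -0.272]
wrist_force: [1.7, 0.0, -2.5]
gripper_width: 0.0441
grip_force: 83.9
```

```bash
python3 - <<'E'
from tgt import *
S[0]=.6505
go(.15);go(.12);go(.117)
E
```

```text
t 10.28 pos [ 0.6486 -0.1311  0.1581] d [-0.0003, 0.0003, -0.0023] [0.0007, -0.0017, -0.0001] w 0.0441 F [ 1.7  0.  -2.5]
t 10.28 pos [ 0.6486 -0.1311  0.1581] d [-0.0161, 0.0001, 0.0232] [0.0007, -0.0017, -0.0001] w 0.0441 F [ 1.7  0.  -2.5]
t 10.28 pos [ 0.6486 -0.1311  0.1581] d [-0.0176, 0.0001, 0.0258] [0.0007, -0.0017, -0.0001] w 0.0441 F [ 1.7  0.  -2.5]
```

On the spindle with low forces (the weight is nearly unchanged). Continuing to the flange, slowly at the end.

Emit:
jog_arm(
  deltas=[
    [0.035,-0.005,0.0002,0.006,0,-0.0015,0],
    [0.035,-0.01,0.0001,0.0135,0,-0.0015,0],
    [0.035,-0.0135,0.0001,0.019,0,-0.0015,0],
    [0.035,-0.015,0.0001,0.0215,0,-0.0015,0],
    [0.035,-0.016,0.0001,0.0232,0,-0.0015,0],
    [0.035,-0.017,0.0001,0.0248,0,-0.0015,0],
    [0.035,-0.017,0.0001,0.0248,0,-0.0015,0],
  ],
)

```text
time: 11.15
ee_pos: [0.65, -0.1312, 0.1301]
tool_rot: [0.091, 0.958, 0.029, -0.271]
wrist_force: [-1.5, 0.0, 4.2]
gripper_width: 0.044
grip_force: 84.2
```

```bash
python3 - <<'E'
from tgt import *
S[0]=.6505
go(.12)
E
```

```text
t 11.15 pos [ 0.65   -0.1312  0.1301] d [-0.0002, 0.0001, 0.0] [0.0005, -0.0001, -0.0002] w 0.044 F [-1.5  0.   4.2]
```

Emit:
jog_arm(
  deltas=[
    [0.035,-0.0008,0,0.0013,0,0,0],
    [0.035,-0.0008,0,0.0013,0,0,0],
    [0.035,-0.0008,0,0.0013,0,0,0],
  ],
)

```text
time: 11.52
ee_pos: [0.65, -0.1312, 0.13]
tool_rot: [0.091, 0.958, 0.029, -0.271]
wrist_force: [-3.0, 0.4, 18.7]
gripper_width: 0.0439
grip_force: 85.2
```

```bash
cat > seat.py <<'E'
from h import *
import sys
def seat(t):
    p,W=cloud(t); hs=cv2.cvtColor(p,cv2.COLOR_RGB2HSV); X=W[(hs[...,0]>15)&(hs[...,0]<32)&(hs[...,1]>120)&(np.hypot(W[...,0]-.65,W[...,1]+.131)<.05)&(W[...,2]>.08)]
    print(t,len(X),'z',np.percentile(X[:,2],[1,50,95,99]).round(4))
E
python3 - <<'E'
from tgt import *
from seat import *
S[0]=.6505
go(.12); snap('wrist','w8');snap('side','d8');snap('scene','s8')
for t in('w8','d8','s8'): seat(t)
E
```

```text
t 11.53 pos [ 0.65   -0.1312  0.13  ] d [-0.0001, 0.0001, -0.0] [0.0005, 0.0, -0.0002] w 0.0439 F [-3.   0.4 18.7]
w8 5468 z [0.1446 0.1549 0.1561 0.1565]
d8 219 z [0.0866 0.1156 0.1503 0.1525]
s8 179 z [0.0877 0.1101 0.1556 0.1808]
```

The stop is firm (18.7 N on the flange) and the sleeve's top reads 0.155 m, so it is home. Releasing and backing out.

Emit:
jog_arm(
  deltas=[
    [0.035,0,0,0,0,0,0],
    [0.06,0,0,0,0,0,0],
    [0.08,0,0,0,0,0,0],
    [0.08,0,0,0,0,0,0],
    [0.08,0,0,-0.02,0,0,0],
    [0.08,0,0,-0.05,0,0,0],
    [0.08,0,0,-0.09,0,0,0],
    [0.08,0,0,-0.14,0,0,0],
    [0.08,0,0,-0.14,0,0,0],
  ],
)

```text
time: 12.8
ee_pos: [0.7242, -0.1465, 0.2495]
tool_rot: [0.092, 0.958, 0.029, -0.268]
wrist_force: [0.5, -0.5, 0.2]
gripper_width: 0.08
grip_force: 0.0
```

```bash
cat > lev.py <<'E'
from g import *
piv=np.array([.6593,-.2565]); 
def pose(ang,z,r=.11,yaw=None):
    # tool down, y (closing) along tangent at yaw angle
    y=(ang if yaw is None else yaw)-np.pi/2
    Y=np.array([np.cos(y),np.sin(y),0]); Z=np.array([0,0,-1.]); M=np.column_stack([np.cross(Y,Z),Y,Z])
    return np.array([*(piv+r*np.array([np.cos(ang),np.sin(ang)])),z]),M
E
python3 - <<'E'
from lev import *
from seat import *
snap('wrist','w9');snap('side','d9'); 
for t in('w9','d9'): seat(t)
for t in('w6','w7','w9'):
    p,W=cloud(t); hs=cv2.cvtColor(p,cv2.COLOR_RGB2HSV); Z=W[...,2]
    r=((hs[...,0]<8)|(hs[...,0]>172))&(hs[...,1]>150)&(abs(Z-.07)<.006)&(W[...,1]<-.2); q=W[r][:,:2]; c=q.mean(0); d=np.linalg.svd(q-c,full_matrices=False)[2][0]
    v=c-piv; print(t,len(q),c.round(4),'ang',np.degrees(np.arctan2(v[1],v[0]))%360,'stripe dir',np.degrees(np.arctan2(d[1],d[0]))%180)
    k=(p.max(2)<45)&(abs(Z-.072)<.006)&(W[...,0]<.62)&(W[...,0]>.53)&(W[...,1]<-.18)&(W[...,1]>-.33); v=W[k][:,:2]-piv; an=np.degrees(np.arctan2(v[:,1],v[:,0]))%360; rr=np.hypot(*v.T); print(' black',np.histogram(an,np.arange(140,216,4)))
    k=(Z>.142)&(Z<.15)&(p.max(2)<70)&(np.hypot(W[...,0]-.566,W[...,1]+.199)<.03); q=W[k]; print(' grip',len(q),q.mean(0).round(4) if len(q) else '')
for yw in (np.radians(148.5),np.radians(148.5)-np.pi,np.radians(170)): delta(*pose(np.radians(148.5),.22,yaw=yw))
print(arm.get_obs()['joints'].round(2))
E
```

```text
w9 1613 z [0.0991 0.1544 0.1561 0.1566]
d9 296 z [0.0872 0.123  0.1511 0.1529]
w6 339 [ 0.5395 -0.2884] ang 194.90892296152623 stripe dir 15.54553487517174
 black (array([0, 0, 0, 0, 0, 0, 0, 0, 0, 0, 0, 0, 0, 0, 0, 0, 0, 0]), array([140, 144, 148, 152, 156, 160, 164, 168, 172, 176, 180, 184, 188,
       192, 196, 200, 204, 208, 212]))
 grip 381 [ 0.567  -0.1983  0.145 ]
w7 490 [ 0.5399 -0.2882] ang 194.86041838850878 stripe dir 15.188683128244783
 black (array([0, 1, 0, 0, 0, 0, 0, 0, 0, 0, 0, 0, 0, 0, 0, 0, 0, 0]), array([140, 144, 148, 152, 156, 160, 164, 168, 172, 176, 180, 184, 188,
       192, 196, 200, 204, 208, 212]))
 grip 511 [ 0.5667 -0.1971  0.1448]
w9 356 [ 0.5394 -0.2884] ang 194.893010012893 stripe dir 15.278952860215075
 black (array([0, 6, 0, 0, 0, 0, 0, 3, 3, 0, 0, 0, 0, 1, 0, 0, 0, 0]), array([140, 144, 148, 152, 156, 160, 164, 168, 172, 176, 180, 184, 188,
       192, 196, 200, 204, 208, 212]))
 grip 431 [ 0.5674 -0.1987  0.1449]
t 12.9 pos [ 0.722  -0.146   0.2461] d [0.1087, -0.0822, 0.0971] [-0.0922, -0.5481, 0.3501] w 0.0799 F [ 0.3 -0.3 -1. ]
t 12.9 pos [ 0.722  -0.146   0.2461] d [0.1087, -0.0822, 0.0971] [0.764, -0.1285, -2.6865] w 0.0799 F [ 0.3 -0.3 -1. ]
t 12.9 pos [ 0.722  -0.146   0.2461] d [0.1087, -0.0822, 0.0971] [0.0116, -0.5528, -0.0155] w 0.0799 F [ 0.3 -0.3 -1. ]
[-0.23  0.96  0.78 -0.02  1.95 -1.62]
```

The sleeve stays home (top at 0.156 m). The red notch lies at 195° about the pivot and the grip is now at about 148.4°. Moving above the grip.

Emit:
jog_arm(
  deltas=[
    [0.055,0.03,-0.022,0.015,0.003,-0.15,-0.005],
    [0.055,0.06,-0.045,0.04,0.006,-0.3,-0.01],
    [0.055,0.09,-0.065,0.07,0.01,-0.45,-0.015],
    [0.055,0.1087,-0.0822,0.0971,0.0116,-0.553,-0.0155],
    [0.055,0.1087,-0.0822,0.0971,0.0116,-0.553,-0.0155],
    [0.055,0.1087,-0.0822,0.0971,0.0116,-0.553,-0.0155],
    [0.055,0.1087,-0.0822,0.0971,0.0116,-0.553,-0.0155],
  ],
)

```text
time: 13.78
ee_pos: [0.5653, -0.199, 0.2203]
tool_rot: [0.087, 0.996, 0.0, -0.0]
wrist_force: [0.0, -0.4, 0.2]
gripper_width: 0.0551
grip_force: 0.0
```

```bash
python3 - <<'E'
from lev import *
snap('wrist','w10')
p,W=cloud('w10'); Z=W[...,2]; k=(Z>.142)&(Z<.15)&(p.max(2)<70)&(np.hypot(W[...,0]-.566,W[...,1]+.199)<.03); q=W[k]; print(len(q),q.mean(0).round(4),cv2.minEnclosingCircle((q[:,:2]*1000).astype(np.float32)))
for z in(.19,.122): delta(*pose(np.radians(148.4),z,yaw=np.radians(170)))
E
```

```text
755 [ 0.564  -0.199   0.1448] ((564.5800170898438, -199.2725372314453), 11.348331451416016)
t 13.82 pos [ 0.566  -0.1991  0.2203] d [0.0005, 0.0001, 0.0303] [0.0, -0.0002, 0.0002] w 0.055 F [ 0.1  0.2 -0.4]
t 13.82 pos [ 0.566  -0.1991  0.2203] d [0.0004, 0.0001, 0.0983] [0.0, -0.0002, 0.0002] w 0.055 F [ 0.1  0.2 -0.4]
```

Emit:
jog_arm(
  deltas=[
    [0.055,0.001,0,0.04,0,0,0],
    [0.055,0.001,0,0.075,0,0,0],
    [0.055,0.001,0,0.098,0,0,0],
    [0.055,0.001,0,0.098,0,0,0],
    [0.015,0.001,0,0.098,0,0,0],
    [0.015,0.001,0,0.098,0,0,0],
    [0.015,0.001,0,0.098,0,0,0],
    [0.015,0.001,0,0.098,0,0,0],
  ],
  grip_force=30,
)

```text
time: 14.82
ee_pos: [0.5654, -0.1992, 0.1235]
tool_rot: [0.087, 0.996, -0.0, 0.001]
wrist_force: [2.0, 1.7, 7.6]
gripper_width: 0.0233
grip_force: 29.9
```

```bash
python3 - <<'E'
from lev import *
for a in(158,167,176,185,190,195): delta(*pose(np.radians(a),.122,yaw=np.radians(170)))
E
```

```text
t 14.82 pos [ 0.5654 -0.1992  0.1235] d [0.0052, -0.0172, 0.0015] [-0.0005, 0.0026, 0.0] w 0.0233 F [2.  1.7 7.6]
t 14.82 pos [ 0.5654 -0.1992  0.1235] d [0.0075, -0.0344, 0.0015] [-0.0005, 0.0026, 0.0] w 0.0233 F [2.  1.7 7.6]
t 14.82 pos [ 0.5654 -0.1992  0.1235] d [0.007, -0.0516, 0.0015] [-0.0005, 0.0026, 0.0] w 0.0233 F [2.  1.7 7.6]
t 14.82 pos [ 0.5654 -0.1992  0.1235] d [0.0039, -0.0686, 0.0015] [-0.0005, 0.0026, 0.0] w 0.0233 F [2.  1.7 7.6]
t 14.82 pos [ 0.5654 -0.1992  0.1235] d [0.001, -0.0777, 0.0015] [-0.0005, 0.0026, 0.0] w 0.0233 F [2.  1.7 7.6]
t 14.82 pos [ 0.5654 -0.1992  0.1235] d [-0.0027, -0.0866, 0.0016] [-0.0005, 0.0026, 0.0] w 0.0233 F [2.  1.7 7.6]
```

Emit:
jog_arm(
  deltas=[
    [0.015,0.0027,-0.0085,0,0,0,0],
    [0.015,0.0052,-0.0172,0,0,0,0],
    [0.015,0.0066,-0.0258,0,0,0,0],
    [0.015,0.0075,-0.0344,0,0,0,0],
    [0.015,0.0074,-0.043,0,0,0,0],
    [0.015,0.007,-0.0516,0,0,0,0],
    [0.015,0.0056,-0.06,0,0,0,0],
    [0.015,0.0039,-0.0686,0,0,0,0],
    [0.015,0.001,-0.0777,0,0,0,0],
    [0.015,-0.0027,-0.0866,0,0,0,0],
    [0.015,-0.0027,-0.0866,0,0,0,0],
    [0.015,-0.0027,-0.0866,0,0,0,0],
  ],
)

```text
time: 16.32
ee_pos: [0.5515, -0.2846, 0.1226]
tool_rot: [0.087, 0.996, -0.0, -0.0]
wrist_force: [-5.5, -1.7, 3.2]
gripper_width: 0.0233
grip_force: 30.6
```

```bash
python3 - <<'E'
from lev import *
delta(*pose(np.radians(195),.1235,yaw=np.radians(170)))
E
```

```text
t 16.32 pos [ 0.5515 -0.2846  0.1226] d [-0.0016, -0.0001, -0.0009] [-0.0003, -0.0006, 0.0001] w 0.0233 F [-5.5 -1.7  3.2]
```

Lever at about 195°. Releasing and lifting straight up.

Emit:
jog_arm(
  deltas=[
    [0.035,-0.001,0,0,0,0,0],
    [0.06,-0.001,0,0,0,0,0],
    [0.06,-0.001,0,0,0,0,0],
    [0.06,-0.001,0,-0.02,0,0,0],
    [0.06,-0.001,0,-0.06,0,0,0],
    [0.06,-0.001,0,-0.12,0,0,0],
    [0.06,-0.001,0,-0.13,0,0,0],
    [0.06,-0.001,0,-0.13,0,0,0],
    [0.06,-0.001,0,-0.13,0,0,0],
  ],
)

```text
time: 17.45
ee_pos: [0.5523, -0.2844, 0.2509]
tool_rot: [0.087, 0.996, 0.0, -0.001]
wrist_force: [-0.7, -0.6, -0.0]
gripper_width: 0.0601
grip_force: 0.0
```

```bash
python3 - <<'E'
from lev import *
from seat import *
snap('wrist','w11');snap('scene','s11');snap('side','d11')
for t in('w11','s11','d11'):
    p,W=cloud(t); Z=W[...,2]; k=(Z>.12)&(Z<.15)&(p.max(2)<70)&(np.hypot(W[...,0]-.553,W[...,1]+.285)<.03); q=W[k]
    if t=='w11': q=q[q[:,2]>.142]
    if len(q): v=q.mean(0)[:2]-piv; print(t,len(q),q.mean(0).round(4),np.degrees(np.arctan2(v[1],v[0]))%360)
    seat(t)
a,b=cv2.imread('pics/w11.png'),cv2.imread('pics/s11.png')[190:350,120:300]
cv2.imwrite('pics/c11.png',np.hstack([a[:,:400],cv2.resize(b,(400,384))]))
E
```

```text
w11 564 [ 0.5511 -0.2839  0.1449] 194.22270965643673
w11 2830 z [0.0887 0.1335 0.1552 0.1559]
s11 130 [ 0.5582 -0.2864  0.1379] 196.5013709895399
s11 407 z [0.0903 0.1322 0.1554 0.1569]
d11 43 [ 0.5488 -0.2733  0.1319] 188.64615601909725
d11 298 z [0.0868 0.1236 0.1523 0.1537]
```

View pics/c11.png

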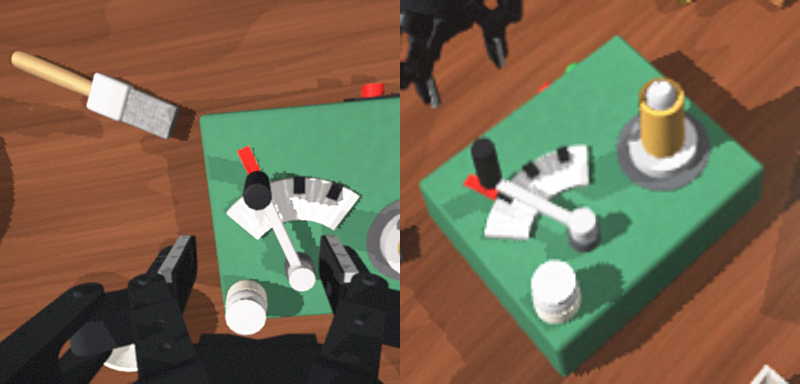

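The lever grip at (257,190) covers the red notch, with the red stripe at (249,160) in line beyond it. The sleeve is seated on the flange, and the tin at (245,307) has not moved. Handing in.

```bash
python3 -c "
from cell import arm
print(arm.finish_job())"
```

```text
the job is handed in; nothing more can be done
None
```

The job is handed in: the brass sleeve is home on the flange and released, the lever points at the red notch to within about 0.015 rad by camera, and the grey sleeve and tin are untouched. My first grasp missed and pushed the sleeve about 6° on its peg at about 44 N wrist force. The judge returned no verdict.

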